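Release the eccentric lock and feed a coin under the microscope

TASK

The coin carriage of the microscope feeder is held back by an eccentric cam. With the fingers, push the cam's lever round until the cam is at its low point (lever parallel to the carriage's travel, pointing back towards the push-tab end), leave it there, and only then push the carriage by its tab forward until it is fully home against the end stop under the microscope. Only push: do not lift the carriage, keep the coin in its recess and leave the other things where they stand.

Things in the scene. Friction and masses are not known exactly. Their poses are not given: they have to be found in the camera images.
- feeder: Fixed feeder: dark steel plate 330 x 155 x 10 mm, white microscope at one end. Origin on the table, midway along the plate, on the centre line of the carriage channel; x axis = forward way of the carriage (to the microscope), z up. The cam is on its -y side (plate y -100 to +55 mm). Channel floor z = 10, side rails to z = 18 mm.
- stop (a point): Centre of the end stop's face that the carriage's front end meets, at feeder x = +130, y = 0, 19 mm above the table; the steel stop is 76 mm wide, its top 28 mm above the table.
- lens (a point): Centre of the underside of the microscope's lens (60 mm diameter), feeder x = +105, y = 0, 142 mm above the table; the microscope rises above it to 0.33 m, its column beyond the stop at feeder x = +250 mm. Keep clear of it.
- cam (a joint): Cam angle (rad), positive counter-clockwise from above. 0 = low point: lever points along feeder -x (back), thin side to the carriage. 1.57: lever points straight out (feeder -y). Travel -1.2 to 2.8, no stop at the low point; starts at 1.3 to 2.3, blocking the lug, which passes freely within 0.5 of 0. Friction 0.3 N m (4 N at the knob): it stays where left.
- cam_pivot (a point): On the cam's upright pivot axis, 45 mm above the table (top of the lever), at feeder x = +10, y = -62 mm. The steel cam is a disc 56 mm in diameter, pivoted 10 mm off centre, z = 22 to 34 mm. The lever is a steel bar 14 mm wide, z = 38 to 45 mm, reaching 80 mm from the pivot.
- cam_knob (a point): Centre of the top of the white upright knob at the lever's end: 16 mm diameter, from 45 to 80 mm above the table, its axis 75 mm from the pivot. Push it sideways to turn the cam. Turns with the cam; its -x axis points along the lever from pivot to knob.
- carriage: Loose aluminium carriage in the channel: plate 160 x 58 x 12 mm, about 0.35 kg, origin at the centre of its underside, x forward. At its rear end an upright push tab. At x = 12 to 28 mm a steel lug 14 mm high reaches out to y = -41 mm and runs against the cam unless that is low. Its x in the feeder frame: about -50 mm at the start, +50 mm fully home.
- tab (a point): Centre of the rear face of the push tab (50 mm wide, 12 mm thick, from 22 to 56 mm above the table), 80 mm behind the carriage's origin, 38 mm above the table. Push here along feeder +x, 100 mm in all.
- dish (a point): Centre of the floor of the coin recess in the carriage (30 mm diameter, 6 mm deep), on its centre line, 56 mm forward of the carriage's origin.
- coin: Loose copper coin, 26 mm in diameter, 4 mm thick, lying in the recess; origin at the centre of its underside.
- jar: Bystander: closed amber jar, 48 mm diameter, 65 mm tall, origin under its centre.
- weight: Bystander: brass calibration weight, 34 mm diameter, 50 mm tall, origin under its centre.
- loupe: Bystander: black loupe, 38 mm diameter, 30 mm tall, origin under its centre.
Things that resemble listed ones, but are neither listed nor needed, are in the scene too. Of the things that look like the carriage, the largest one is meant.

How it is judged:
By the outcome, as a careful person would: the job done as asked, in the order asked, and still so for the second after the job is handed in, with the robot touching nothing.
It also fails if it takes over 54 s, if anything falls off the work surface, if the arm or the gripper's body presses on something with over 40 N, if the wrist force passes 120 N, or if a joint passes its speed limit or range.

ROBOT

A 6-joint arm with a two-finger parallel gripper is mounted at the origin on the work surface. World frame = base frame: x ahead of the robot, y to its left, z up, the work surface at z = 0. Lengths are in mm, angles in rad, forces in N, time in s.
With the tool pointing down it reaches from about 250 to 775 mm from the base axis. Payload 4 kg.
Tool frame: the origin (TCP) lies at the very end of the fingers, on their centre line; the grasp point (between the pads) lies 19 mm behind it (ctrl.tcp_to_grasp is the distance from the TCP to the grasp point, in mm); z points along the fingers, y is the direction in which the jaws open and shut (so a half turn about z gives the same grasp; the last joint's range is limited). The gripper opens to 94 mm and grips with 3 to 60 N. Pads are 16 mm wide; open, the fingers measure 119 mm over their backs; the gripper's body (75 mm by 177 mm) begins 78 mm behind the grasp point.
Start: joints at [-1.351, 0.087, 1.371, -0, 1.684, -0.103], TCP at [174.47, -521.613, 205.506] pointing down, gripper open.
Joint ranges: [-3.1, 3.1], [-0.76, 2.03], [0.27, 2.55], [-1.08, 4.22], [0.17, 2.65], [-2.57, 2.57]. Speed limits (rad/s): [2.79, 2.79, 3.14, 3.14, 3.14, 3.14].

INTERFACE

Orientations are given as a rotation vector (axis times angle).
In Python, from cell import ctrl, vision, finish_job gives the robot as it stands.
- The arm moves only by the tool drive_tool, never from a script. Its argument "deltas" is a list of rows, each a list of 6 numbers: the shift along the tool's x, y, z in cm, then the turn, a rotation vector about the tool's x, y, z in degrees. A call has 1 to 5 rows; each row shifts and turns the pose as measured when the row begins, along the tool's axes as they then stand; what a row does not reach is not made up. A row lasts 1/10 s, in which the tool goes at most 50 mm and 8.59 degrees, less where a joint would pass 70% of its speed; a pose out of reach is approached as far as the arm can. A call is refused whole if a number of a shift passes 5 or a number of a turn 8.59, either way. A call with a gripper value outside its range is refused whole. "grip" is the opening, from 0 (shut) to 1 (fully open), set as the call begins (left out, the last holds). The fingers move at their own pace and stop on an object; "grip_force" is the grip in N (left out, the last holds). Time passes only in rows, so rows that do not move let the fingers close. It gives the time, the measured TCP pose, the force and the opening at its end, in the units of the state.
- ctrl.observe(): the state, without advancing time (a new reading comes with each control period).
- vision.grab_frame(name): name is "scene" or "side" or "wrist"; returns the picture (384x512x3 uint8, red, green, blue); there is no depth.
- vision.camera_info(name): a dict with "fx", "fy", "cx", "cy" (pixels), "extrinsics" (4x4, takes a point from camera to world coordinates); the wrist camera has in their place "hand_eye" (4x4, takes a point from camera to tool coordinates, whose origin is the TCP and whose axes are the flange's). Camera axes: x right, y up, looking along -z (the intrinsics and any distortion apply to the point x, -y, -z); pixel columns grow to the right and rows downward; lengths in mm; the calibration is good to about 2 mm. A picture is of the moment at which its call begins: read the wrist's pose just before it. camera_info takes no time and is no camera call.
- finish_job(): hands the job in, once; it reports no verdict.
The state is a dict: "time_s": time; "qpos": joint angles; "dq": joint speeds; "effort": joint torques, N m; "eef_pos": TCP position; "tcp_rot": TCP orientation; "ft_force": force on the tool from outside, world axes, zero at the start; "wrist_torque": the same for the moment, N m; "opening": finger opening in mm.
Only numpy, scipy, OpenCV 4.12 (cv2) and the standard library are available. Lean on these libraries where they do the work, as an engineer would, in place of code of your own. Each camera call takes 0.05 s, during which the arm holds its last target. There are 200 camera calls.

## Working session

There is one attempt and no reset: what is moved stays moved. The work goes in short steps, Python scripts to look and compute and a tool call to move; the robot and the scene stay as the last step left them, time stands still between calls to the robot, and variables do not carry over. Pictures are saved under pics/ and viewed, about 8 in all and at most 12, crops included, and the job is handed in when it is done.

Besides the shell and the picture viewer there is one more tool, called after "Request:" as name(argument=value, ...) on one line, values as JSON. drive_tool: Moves the arm, as the interface text tells. Its arguments: {"type":"object","properties":{"deltas":{"type":"array","items":{"type":"array","items":{"type":"number"}}},"grip":{"type":"number"},"grip_force":{"type":"number"}},"required":["deltas"]}

```bash
mkdir -p pics; cat > h.py <<'E'
import numpy as np,cv2
from cell import ctrl,vision,finish_job
from scipy.spatial.transform import Rotation as R
def save(n,f):
    im=vision.grab_frame(n); cv2.imwrite('pics/'+f,im[:,:,::-1]); return im
def cam(n):
    i=vision.camera_info(n)
    if 'extrinsics' in i: return i,np.array(i['extrinsics'])
    s=ctrl.observe(); T=np.eye(4);T[:3,:3]=R.from_rotvec(s['tcp_rot']).as_matrix();T[:3,3]=s['eef_pos']
    return i,T@np.array(i['hand_eye'])
def px2w(n,u,v,z):
    i,T=cam(n); d=T[:3,:3]@np.array([(u-i['cx'])/i['fx'],-(v-i['cy'])/i['fy'],-1]); o=T[:3,3]
    return o+d*(z-o[2])/d[2]
def w2px(n,p):
    i,T=cam(n); q=np.linalg.inv(T)@np.append(p,1); return i['cx']-i['fx']*q[0]/q[2], i['cy']+i['fy']*q[1]/q[2]
E
python3 - <<'E'
from h import *
a=save('scene','a0.png');b=save('side','b0.png')
import cv2
cv2.imwrite('pics/s.png',cv2.resize(a[:,:,::-1],(800,600)));cv2.imwrite('pics/d.png',cv2.resize(b[:,:,::-1],(800,600)))
for n in('scene','side','wrist'):
    i,T=cam(n);print(n,i,T.round(2).tolist())
print(ctrl.observe())
E
```

```text
scene {'fx': 394.8902198690409, 'fy': 394.8902198690409, 'cx': 259.18059908707096, 'cy': 195.68293858425577, 'extrinsics': array([[ 1.53743145e-01, -7.65822443e-01,  6.24402940e-01,
         9.97511169e+02],
       [ 9.87943167e-01,  1.07495325e-01, -1.11413885e-01,
        -7.82320387e+01],
       [ 1.82028567e-02,  6.34003739e-01,  7.73115719e-01,
         6.40429861e+02],
       [ 0.00000000e+00,  0.00000000e+00,  0.00000000e+00,
         1.00000000e+00]])} [[0.15, -0.77, 0.62, 997.51], [0.99, 0.11, -0.11, -78.23], [0.02, 0.63, 0.77, 640.43], [0.0, 0.0, 0.0, 1.0]]
side {'fx': 357.2409696281775, 'fy': 357.2409696281775, 'cx': 253.24962422572298, 'cy': 188.010642098676, 'extrinsics': array([[ 8.20343797e-01,  3.70913173e-01, -4.35269425e-01,
         2.61697160e+02],
       [-5.71758095e-01,  5.16865981e-01, -6.37135966e-01,
        -4.28738259e+02],
       [-1.13461644e-02,  7.71539355e-01,  6.36080411e-01,
         5.26288673e+02],
       [ 0.00000000e+00,  0.00000000e+00,  0.00000000e+00,
         1.00000000e+00]])} [[0.82, 0.37, -0.44, 261.7], [-0.57, 0.52, -0.64, -428.74], [-0.
[... 576 characters left out ...]
27, 0.96, 384.74], [0.0, 0.0, 0.0, 1.0]]
{'time_s': 0.1, 'qpos': array([-1.35109067e+00,  8.78649201e-02,  1.37203908e+00, -2.21474896e-05,
        1.68359510e+00, -1.03082957e-01]), 'dq': array([ 0.00031854, -0.0011719 , -0.00385497,  0.00205266,  0.00116603,
       -0.00083481]), 'effort': array([ 3.36260804e-03, -3.41253161e+01, -3.03301406e+01,  7.22100819e-02,
        3.03873920e-02, -1.02481604e-04]), 'eef_pos': array([ 174.3605523 , -521.13285077,  204.46254213]), 'tcp_rot': array([-3.09888850e+00, -5.04527358e-01,  2.08909411e-04]), 'ft_force': array([-0.47708134,  0.75826223,  0.95118584]), 'wrist_torque': array([-0.0248153 , -0.02160111, -0.02099987]), 'opening': 94.18364738769657}
```

View pics/s.png

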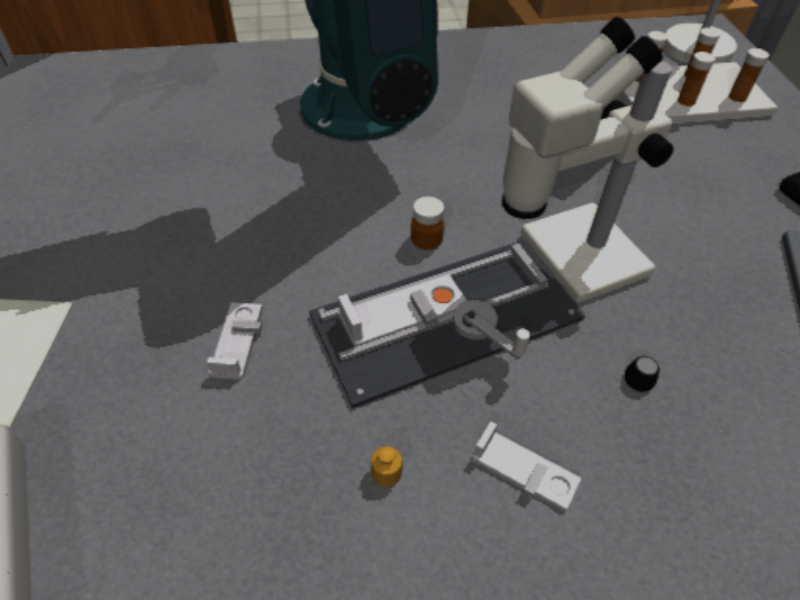

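View pics/d.png

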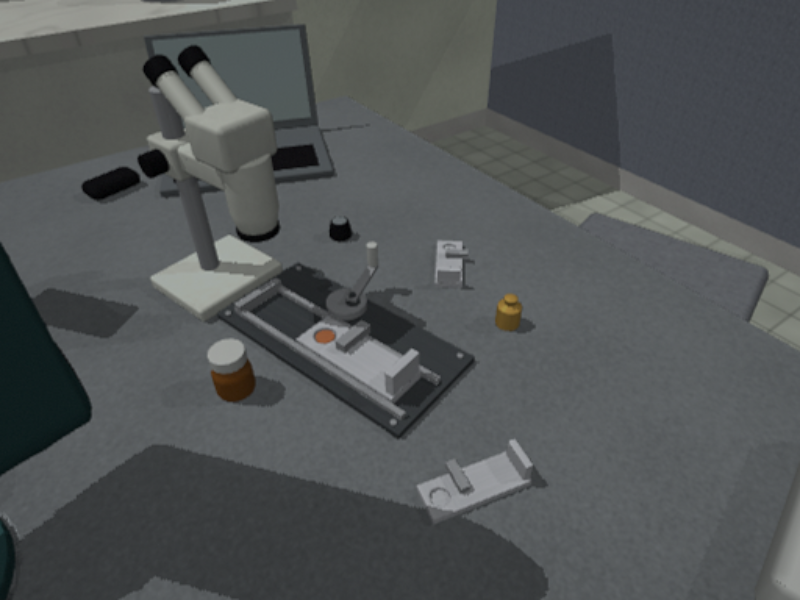

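Scene view (800x600): plate corners at about (312,315), (353,404) and (582,315). Pivot at (474,318), knob top at (522,333), tab at (350,318). The side view shows the same layout: pivot (350,298), knob top (372,245), and plate corners (400,436), (473,360). The real carriage is the one in the feeder; the two loose ones are decoys.

```bash
python3 - <<'E'
from h import *
k=512/800
P={'scene':dict(RL=(312,315,10),RR=(353,404,10),FR=(582,315,10),piv=(472,318,45),knob=(522,332,80),jar=(428,207,65),wt=(386,453,50),loupe=(645,362,30)),
'side':dict(RL=(400,436,10),RR=(473,360,10),FR=(298,266,10),FL=(219,315,10),piv=(352,297,45),knob=(372,245,80),jar=(227,352,65),wt=(510,298,50))}
M={n:{a:px2w(n,u*k,v*k,z)[:2] for a,(u,v,z) in d.items()} for n,d in P.items()}
for n in M:
    for a in M[n]: print(n,a,M[n][a].round(1))
# fit feeder pose
from scipy.optimize import least_squares
L=dict(RL=(-165,55),RR=(-165,-100),FR=(165,-100),FL=(165,55),piv=(10,-62))
def res(p,full=False):
    c,s=np.cos(p[2]),np.sin(p[2]); r=[]
    for n in M:
        for a in M[n]:
            if a in L:
                l=L[a]; r+=list(M[n][a]-[p[0]+c*l[0]-s*l[1],p[1]+s*l[0]+c*l[1]])
    return np.array(r)
o=least_squares(res,[450,-50,1.8],loss='soft_l1',f_scale=3);p=o.x;print(p,res(p).round(1))
c,s=np.cos(p[2]),np.sin(p[2])
for n in M:
  for a in('knob','jar','wt','piv'):
    d=M[n][a]-p[:2]; print(n,a,'feeder',(c*d[0]+s*d[1]).round(1),(-s*d[0]+c*d[1]).round(1))
E
```

```text
scene RL [ 486.9 -109.6]
scene RR [626.4 -70.3]
scene FR [536.2 240.7]
scene piv [547.4  86.3]
scene knob [601.7 128.8]
scene jar [361.8  63.7]
scene wt [712.6 -42.9]
scene loupe [630.9 281.8]
side RL [ 476.9 -118.1]
side RR [619.1 -77.1]
side FR [530.5 232.5]
side FL [387.7 194.1]
side piv [539.3  82.1]
side knob [601.7 126.2]
side jar [357.8  60.3]
side wt [705.6 -47.2]
[484.7187302   55.29479017   8.13836051] [ 8.7  8.9 -0.6  4.8  1.8 -1.   5.9  4.  -1.3  0.4 -7.8 -2.1 -3.9 -9.3
  2.  -4.1 -2.2 -0.2]
scene knob feeder 37.7 -132.9
scene jar feeder 42.5 115.6
scene wt feeder -158.2 -191.2
scene piv feeder 12.2 -68.8
side knob feeder 35.3 -132.2
side jar feeder 40.4 120.4
side wt feeder -160.3 -183.3
side piv feeder 10.4 -59.9
```

```bash
cat >> h.py <<'E'
F=[484.72,55.29,8.13836-2*np.pi]
def f2w(x,y,z):
    c,s=np.cos(F[2]),np.sin(F[2]); return np.array([F[0]+c*x-s*y,F[1]+s*x+c*y,z])
def w2f(p):
    c,s=np.cos(F[2]),np.sin(F[2]); d=np.array(p[:2])-F[:2]; return np.array([c*d[0]+s*d[1],-s*d[0]+c*d[1]])
def plan(*pts,yaw=None):
    # tool-frame deltas (cm) between feeder-frame way points, orientation as now
    s=ctrl.observe(); Rm=R.from_rotvec(s['tcp_rot']).as_matrix(); p=np.array(s['eef_pos'])
    print('at',w2f(p).round(1),p[2].round(1),'tool x in feeder deg',np.degrees(np.arctan2(Rm[1,0],Rm[0,0])-F[2]).round(1),'F',np.round(s['ft_force'],1),'t',s['time_s'],'tilt',Rm[:,2].round(3))
    for q in pts:
        w=f2w(*q); print(q,(Rm.T@(w-p)/10).round(2)); p=w
E
python3 -c "
from h import *
plan((72,-132,200))"
```

```text
at [-466.2  459.6] 204.5 tool x in feeder deg -87.8 F [-0.5  0.8  1. ] t 0.1 tilt [-0.     0.002 -1.   ]
(72, -132, 200) [ 61.18 -51.51   0.55]
```

Request:
drive_tool(deltas=[[4.5, -2, 0, 0, 0, 0], [4.5, -2, 0, 0, 0, 0], [4.5, -2, 0, 0, 0, 0], [4.5, -2, 0, 0, 0, 0], [4.5, -2, 0, 0, 0, 0]], grip=0)

```text
time_s: 0.6
eef_pos: [355.9, -354.4, 200.1]
tcp_rot: [-3.097, -0.481, 0.005]
ft_force: [0.7, -0.6, -0.0]
opening: 57.4
```

Request:
drive_tool(deltas=[[4.5, -2, 0, 0, 0, 0], [4.5, -2, 0, 0, 0, 0], [4.5, -2, 0, 0, 0, 0], [4.5, -2, 0, 0, 0, 0], [4.5, -2, 0, 0, 0, 0]])

```text
time_s: 1.1
eef_pos: [540.7, -185.8, 198.0]
tcp_rot: [-3.096, -0.481, 0.01]
ft_force: [0.9, -0.9, -0.1]
opening: 17.5
```

Request:
drive_tool(deltas=[[4.5, -2, 0, 0, 0, 0], [4.5, -2, 0, 0, 0, 0], [4.5, -2, 0, 0, 0, 0], [0, -3, 0, 0, 0, 0], [0, -3, 0, 0, 0, 0]])

```text
time_s: 1.6
eef_pos: [636.6, -23.7, 188.5]
tcp_rot: [-3.091, -0.485, 0.028]
ft_force: [-0.1, 0.5, -0.6]
opening: 0.5
```

```bash
python3 -c "
from h import *
plan((72,-132,200))"
```

```text
at [-118.4 -123.6] 188.5 tool x in feeder deg -88.4 F [-0.1  0.5 -0.6] t 1.6 tilt [-0.02  0.01 -1.  ]
(72, -132, 200) [  1.34 -19.02  -0.87]
```

Request:
drive_tool(deltas=[[0.3, -4.5, -0.5, 0, 0, 0], [0.3, -4.5, -0.4, 0, 0, 0], [0.3, -4.5, 0, 0, 0, 0], [0.3, -4, 0, 0, 0, 0], [0, 0, 0, 0, 0, 0]])

```text
time_s: 2.1
eef_pos: [590.3, 156.5, 194.1]
tcp_rot: [-3.086, -0.49, 0.045]
ft_force: [-0.5, -0.3, 0.3]
opening: 0.4
```

```bash
python3 - <<'E'
from h import *
plan((72,-132,55))
a=save('wrist','w1.png')
for n,q in dict(piv=(10,-62,45),RL=(-165,55,10),RR=(-165,-100,10),FR=(165,-100,10),FL=(165,55,10),knob=(36,-132,80),tabtop=(-124,0,56)).items(): print(n,np.round(np.array(w2px('wrist',f2w(*q)))*1.5625))
cv2.imwrite('pics/w1b.png',cv2.resize(a[:,:,::-1],(800,600),interpolation=cv2.INTER_CUBIC))
E
```

```text
at [  67.6 -129.7] 194.1 tool x in feeder deg -88.2 F [-0.5 -0.3  0.3] t 2.1 tilt [-0.031  0.012 -0.999]
(72, -132, 55) [ 0.6  -0.15 13.91]
piv [468. 361.]
RL [631. 459.]
RR [664. 311.]
FR [292. 299.]
FL [300. 447.]
knob [445. 291.]
tabtop [622. 438.]
```

View pics/w1b.png

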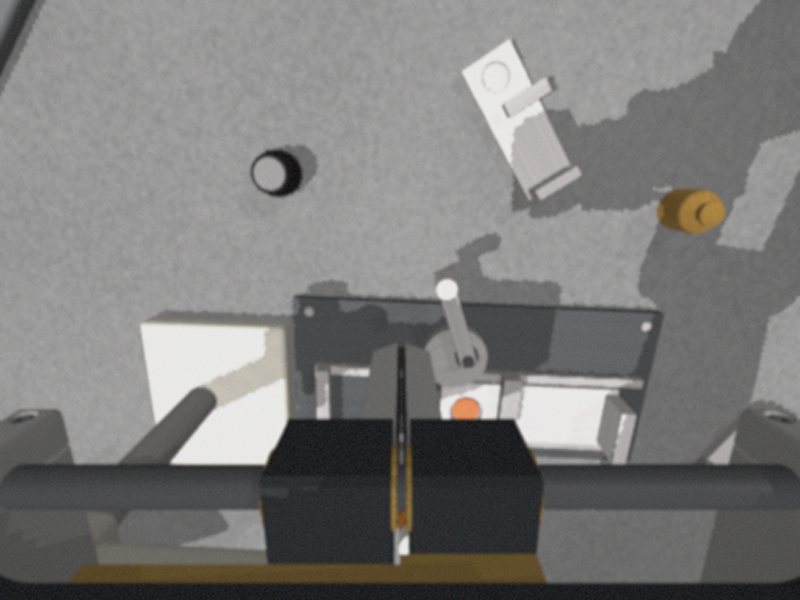

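Wrist view: the knob at (447,290), pivot at (467,361) and plate corners at (660,313) and (294,296) all fall within about 4 px of my predictions. The feeder pose is good to 3 mm. The cam is at about 1.9 rad.

Request:
drive_tool(deltas=[[0.2, -0.3, 4.0, -1.2, 1.5, 0], [0.2, 0, 4.0, 0, 0, 0], [0.1, 0, 3.5, 0, 0, 0], [0, 0, 1.5, 0, 0, 0], [0, 0, 0, 0, 0, 0]])

```text
time_s: 2.65
eef_pos: [595.9, 152.8, 59.4]
tcp_rot: [3.097, 0.481, 0.005]
ft_force: [-0.4, -0.4, -0.9]
opening: 0.4
```

```bash
python3 - <<'E'
from h import *
plan((74,-132,55),(50,-135,55),(-5,-136,55),(-27,-115,55),(10,-165,55))
E
```

```text
at [  62.4 -134.1] 59.4 tool x in feeder deg -88.6 F [-0.4 -0.4 -0.9] t 2.65 tilt [ 0.004 -0.006 -1.   ]
(74, -132, 55) [-0.18 -1.17  0.43]
(50, -135, 55) [0.24 2.41 0.02]
(-5, -136, 55) [-0.03  5.5   0.04]
(-27, -115, 55) [-2.15  2.15  0.01]
(10, -165, 55) [ 5.09 -3.58 -0.02]
```

Request:
drive_tool(deltas=[[0.1, 1, 0.3, 0, 0, 0], [0, 1.5, 0, 0, 0, 0], [0, 1.5, 0, 0, 0, 0], [0, 1.5, 0, 0, 0, 0], [-0.3, 1.0, 0, 0, 0, 0]])

```text
time_s: 3.15
eef_pos: [614.0, 92.2, 57.8]
tcp_rot: [-3.095, -0.482, -0.002]
ft_force: [-2.2, 5.1, -2.0]
opening: 0.6
```

```bash
python3 - <<'E'
from h import *
plan((-27,-113,55))
E
```

```text
at [  -0.8 -134.4] 57.8 tool x in feeder deg -88.6 F [-2.2  5.1 -2. ] t 3.15 tilt [-0.    0.01 -1.  ]
(-27, -113, 55) [-2.2   2.57  0.26]
```

Request:
drive_tool(deltas=[[-0.4, 0.8, 0, 0, 0, 0], [-0.6, 0.8, 0, 0, 0, 0], [-0.7, 0.7, 0, 0, 0, 0], [-0.5, 0.5, 0, 0, 0, 0], [0, 0, 0, 0, 0, 0]])

```text
time_s: 3.65
eef_pos: [601.0, 58.6, 58.3]
tcp_rot: [-3.084, -0.475, -0.004]
ft_force: [-3.1, 3.4, -2.4]
opening: 0.4
```

```bash
python3 - <<'E'
from h import *
plan((-27,-113,57),(-10,-150,57),(-57,-140,57),(-57,-80,57))
a=save('wrist','w2.png')
for th in(.6,.7,.8,.9):print(th,np.round(np.array(w2px('wrist',f2w(10-75*np.cos(th),-62-75*np.sin(th),80)))*1.5625))
print('piv',np.round(np.array(w2px('wrist',f2w(10,-62,45)))*1.5625))
cv2.imwrite('pics/w2b.png',cv2.resize(a[:,:,::-1],(800,600),interpolation=cv2.INTER_CUBIC))
E
```

```text
at [ -29.4 -112.5] 58.3 tool x in feeder deg -88.8 F [-3.1  3.4 -2.4] t 3.65 tilt [-0.001  0.022 -1.   ]
(-27, -113, 57) [ 0.05 -0.24  0.13]
(-10, -150, 57) [ 3.74 -1.62  0.06]
(-57, -140, 57) [-1.1   4.68 -0.1 ]
(-57, -80, 57) [-6.   -0.13 -0.03]
0.6 [454. 403.]
0.7 [444. 390.]
0.8 [432. 377.]
0.9 [419. 365.]
piv [324. 439.]
```

View pics/w2b.png

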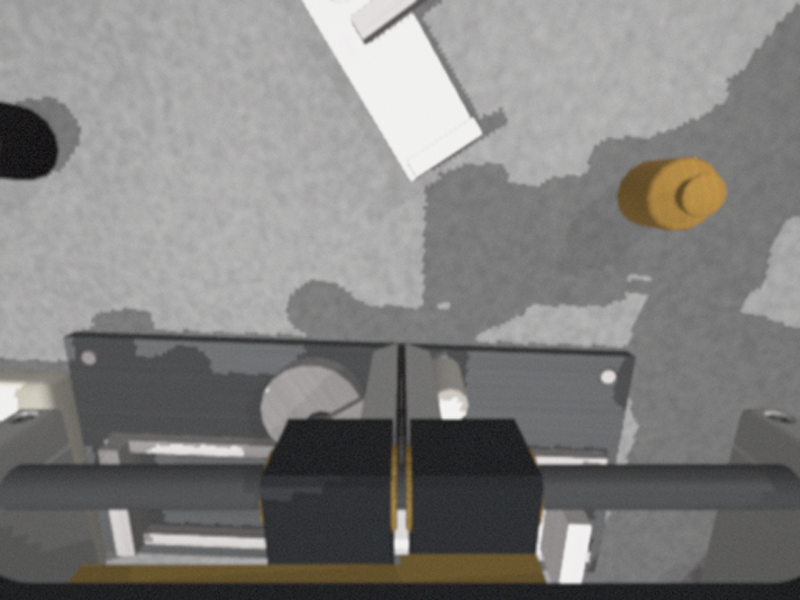

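Wrist view: knob top at (453,405), which matches a cam angle of about 0.6 rad. The finger is beside the knob on its forward side. Next I move round to the outer side and push inwards.

Request:
drive_tool(deltas=[[0, -1.5, 0, 0, 0, 0], [3, 0, 0, 0, 0, 0], [1, 0, 0, -0.4, 1.2, 0], [0, 3, 0, 0, 0, 0], [0, 2, 0, 0, 0, 0]])

```text
time_s: 4.2
eef_pos: [652.9, 36.7, 62.8]
tcp_rot: [-3.096, -0.483, -0.053]
ft_force: [0.0, -0.5, 0.0]
opening: 0.5
```

```bash
python3 - <<'E'
from h import *
plan((-60,-140,57),(-60,-120,57),(-60,-80,57))
E
```

```text
at [ -65.  -156.2] 62.8 tool x in feeder deg -88.6 F [ 0.  -0.5  0. ] t 4.2 tilt [ 0.032  0.013 -0.999]
(-60, -140, 57) [-1.62 -0.54  0.52]
(-60, -120, 57) [-2.   -0.05 -0.07]
(-60, -80, 57) [-4.   -0.1  -0.14]
```

Request:
drive_tool(deltas=[[-1.0, -0.3, 0.5, 0, -2, 0], [-1.5, -0.2, 0, 0, 0, 0], [-1.2, 0, 0, 0, 0, 0], [-1.2, 0, 0, 0, 0, 0], [-1.0, 0, 0, 0, 0, 0]])

```text
time_s: 4.7
eef_pos: [602.6, 20.3, 62.0]
tcp_rot: [3.092, 0.478, 0.032]
ft_force: [5.8, -0.5, -2.6]
opening: 0.6
```

```bash
python3 - <<'E'
from h import *
plan((-60,-79,57))
E
```

```text
at [ -66.7 -103.4] 62.0 tool x in feeder deg -88.7 F [ 5.8 -0.5 -2.6] t 4.7 tilt [ 0.022 -0.01  -1.   ]
(-60, -79, 57) [-2.43 -0.73  0.44]
```

Request:
drive_tool(deltas=[[-0.8, -0.1, 0.2, 0, -0.6, 0], [-0.7, 0, 0.1, 0, 0, 0], [-0.6, 0, 0, 0, 0, 0], [-0.3, 0, 0, 0, 0, 0], [0, 0, 0, 0, 0, 0]])

```text
time_s: 5.2
eef_pos: [586.5, 14.7, 64.4]
tcp_rot: [3.078, 0.479, 0.055]
ft_force: [1.8, 0.1, -0.4]
opening: 0.2
```

```bash
python3 - <<'E'
from h import *
plan((-60,-79,57))
s=save('scene','s3.png');i=np.array(w2px('scene',f2w(-30,-50,50))).astype(int)
print(i);x0,y0=i[0]-80,i[1]-60
for th in(-.2,0,.2,.4):print(th,np.round((np.array(w2px('scene',f2w(10-75*np.cos(th),-62-75*np.sin(th),80)))-[x0,y0])*5))
print('piv',np.round((np.array(w2px('scene',f2w(10,-62,45)))-[x0,y0])*5))
cv2.imwrite('pics/s3b.png',cv2.resize(s[y0:y0+120,x0:x0+160,::-1],(800,600),interpolation=cv2.INTER_CUBIC))
E
```

```text
at [-67.5 -86.3] 64.4 tool x in feeder deg -88.6 F [ 1.8  0.1 -0.4] t 5.2 tilt [ 0.039 -0.02  -0.999]
(-60, -79, 57) [-0.74 -0.79  0.69]
[278 201]
-0.2 [321. 278.]
0 [335. 308.]
0.2 [356. 337.]
0.4 [385. 362.]
piv [507. 302.]
```

View pics/s3b.png

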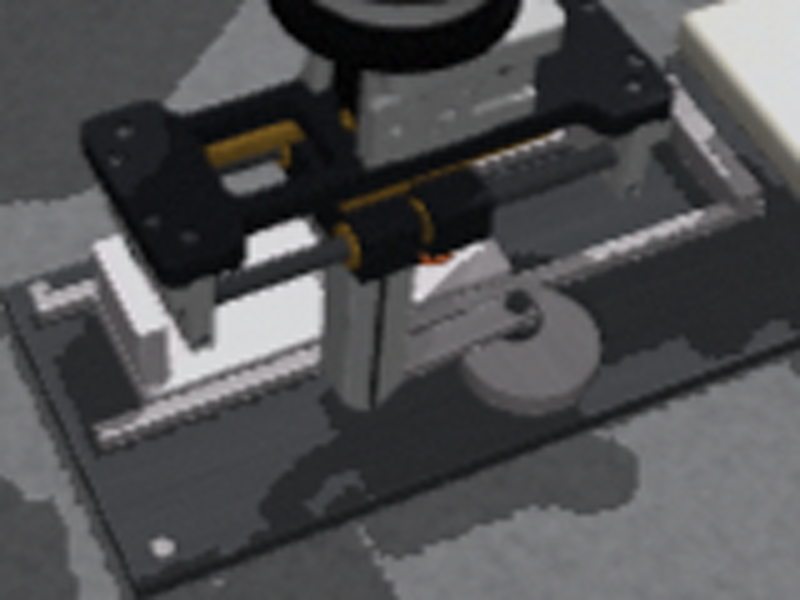

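Scene crop: the lever runs from the pivot (520,305) towards the finger, nearly parallel to the rail. There is a slight angle left, so I push about 7 mm more and then back off to check.

Request:
drive_tool(deltas=[[-0.3, 0, 0.3, 1.8, -1.8, 0], [-0.4, 0, 0.2, 0, 0, 0], [-0.3, 0, 0, 0, 0, 0], [0, 0, 0, 0, 0, 0]])

```text
time_s: 5.65
eef_pos: [580.2, 12.8, 62.5]
tcp_rot: [3.102, 0.485, 0.012]
ft_force: [3.3, -0.6, 0.3]
opening: 0.2
```

```bash
python3 - <<'E'
from h import *
plan((-60,-79,57))
E
```

```text
at [-67.6 -79.7] 62.5 tool x in feeder deg -88.5 F [ 3.3 -0.6  0.3] t 5.65 tilt [ 0.008 -0.    -1.   ]
(-60, -79, 57) [-0.06 -0.76  0.55]
```

Request:
drive_tool(deltas=[[3, 0, 0, 0, 0, 0], [1.5, 0, -2, 0, 0, 0], [0, 2, -4.5, 0, 0, 0], [0, 3, -4, 0, 0, 0], [0, 4, 0, 0, 0, 0]])

```text
time_s: 6.15
eef_pos: [639.2, -54.3, 163.0]
tcp_rot: [-3.096, -0.498, 0.039]
ft_force: [0.5, 0.2, 0.6]
opening: 0.2
```

Request:
drive_tool(deltas=[[-2, 2, 0, 0, 0, 8.5], [-2, 1, 0, 0, 0, 8.5], [-2, 0, 0, 0, 0, 8.5], [0, 0, 0, 0, 0, 8.5], [0, 0, 0, 0, 0, 8.5]])

```text
time_s: 6.65
eef_pos: [577.6, -97.8, 160.1]
tcp_rot: [3.059, -0.677, -0.077]
ft_force: [-0.6, 0.5, -0.7]
opening: 0.5
```

Request:
drive_tool(deltas=[[0, 0, 0, 0, 0, 8.5], [0, 0, 0, 0, 0, 8.5], [0, 0, 0, 0, 0, 8.5], [0, 0, 0, 0, 0, 8.5], [0, 0, 0, 0, 0, 8.5]])

```text
time_s: 7.15
eef_pos: [565.8, -94.9, 155.0]
tcp_rot: [2.576, -1.733, -0.105]
ft_force: [-0.5, 0.6, -0.3]
opening: 0.3
```

```bash
python3 - <<'E'
from h import *
plan((-170,0,170),(-170,0,34),(-40,0,34))
a=save('wrist','w4.png')
for th in(-.2,0,.2):print(th,np.round(np.array(w2px('wrist',f2w(10-75*np.cos(th),-62-75*np.sin(th),80)))*1.5625))
for n,q in dict(piv=(10,-62,45),RL=(-165,55,10),RR=(-165,-100,10),FR=(165,-100,10),tabL=(-130,25,56),tabR=(-130,-25,56)).items(): print(n,np.round(np.array(w2px('wrist',f2w(*q)))*1.5625))
cv2.imwrite('pics/w4b.png',cv2.resize(a[:,:,::-1],(800,600),interpolation=cv2.INTER_CUBIC))
E
```

```text
at [-166.9  -35.7] 155.0 tool x in feeder deg -174.2 F [-0.5  0.6 -0.3] t 7.15 tilt [-0.076  0.009 -0.997]
(-170, 0, 170) [-0.1   3.67 -1.25]
(-170, 0, 34) [ 0.5  -0.91 13.56]
(-40, 0, 34) [-12.93  -1.33   0.38]
-0.2 [362. 448.]
0 [341. 445.]
0.2 [319. 446.]
piv [339. 496.]
RL [501. 290.]
RR [304. 275.]
FR [294. 595.]
tabL [470. 352.]
tabR [401. 348.]
```

View pics/w4b.png

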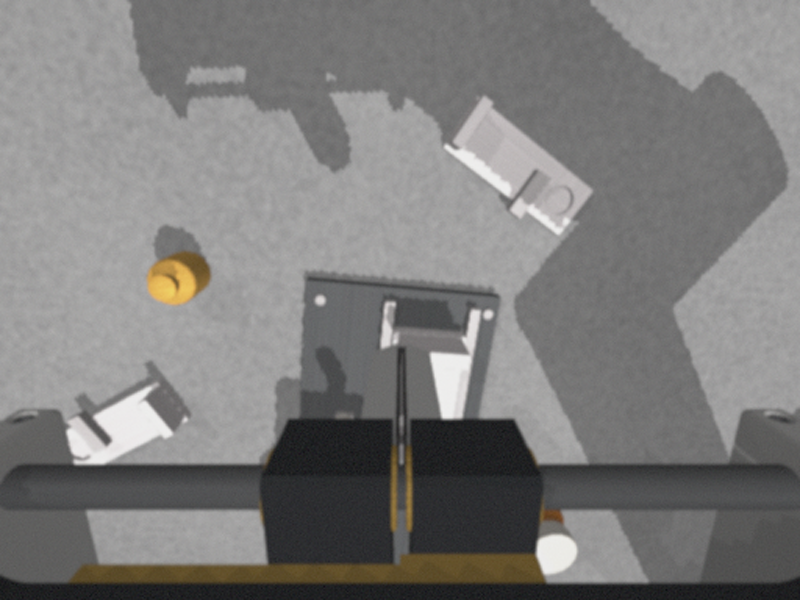

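Wrist view: plate rear edge (307,275)-(498,293) and tab top (398,340)-(470,352) are as predicted. The gripper hides the knob, so I check it with the two fixed cameras.

```bash
python3 - <<'E'
from h import *
out=[]
for n in('scene','side'):
    s=save(n,n+'5.png');i=np.array(w2px(n,f2w(-30,-62,40))).astype(int)
    x0,y0=i[0]-50,i[1]-37; k=8
    f=lambda *q:np.round((np.array(w2px(n,f2w(*q)))-[x0,y0])*k)
    print(n,'piv',f(10,-62,45),'lever end',f(-70,-62,45),'knobtop',[f(10-75*np.cos(t),-62-75*np.sin(t),80) for t in(-.2,0,.2)],'knobbase',f(-65,-62,45))
    out.append(cv2.resize(s[y0:y0+75,x0:x0+100,::-1],(800,600),interpolation=cv2.INTER_CUBIC))
cv2.imwrite('pics/c5a.png',out[0]);cv2.imwrite('pics/c5b.png',out[1])
E
```

```text
scene piv [555. 235.] lever end [256. 345.] knobtop [array([257., 197.]), array([279., 245.]), array([314., 291.])] knobbase [275. 338.]
side piv [289. 221.] lever end [526. 347.] knobtop [array([465., 261.]), array([509., 232.]), array([542., 199.])] knobbase [511. 339.]
```

View pics/c5a.png

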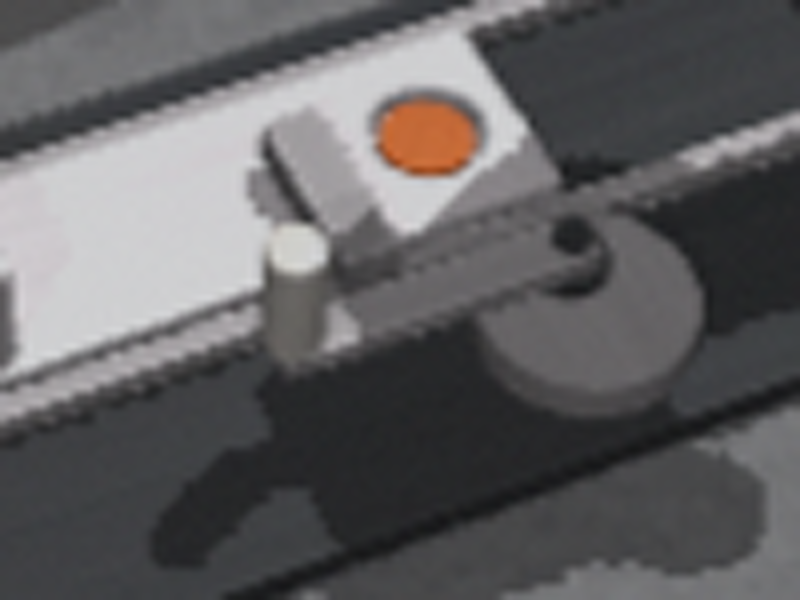

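Scene crop: pivot cap (575,238) and knob top (299,248) share the same offset (+20,+3) from the prediction for angle 0. The cam is therefore at 0 ± 0.05 rad, the lever lies parallel to the rail, and the coin is in its recess. Next comes the tab.

Request:
drive_tool(deltas=[[0, 1.5, 0, 3.8, 2.1, 5.8], [0, 1.2, 0, 0, 0, 0], [0, 0, 0, 0, 0, 0]])

```text
time_s: 7.6
eef_pos: [537.8, -104.1, 152.4]
tcp_rot: [2.527, -1.858, -0.009]
ft_force: [0.8, -0.2, -1.2]
opening: 0.6
```

```bash
python3 - <<'E'
from h import *
plan((-172,0,100),(-172,0,36),(-140,0,36),(-38,0,36))
E
```

```text
at [-167.9   -6.3] 152.4 tool x in feeder deg -179.0 F [ 0.8 -0.2 -1.2] t 7.6 tilt [-0.007 -0.001 -1.   ]
(-172, 0, 100) [0.41 0.6  5.24]
(-172, 0, 36) [ 0.01 -0.05  6.4 ]
(-140, 0, 36) [-3.2  -0.06  0.  ]
(-38, 0, 36) [-1.02e+01 -1.90e-01  1.00e-02]
```

Request:
drive_tool(deltas=[[0.4, 0.6, 3.5, 0, 0, 0], [0, 0, 3.5, 0, 0, 0], [0, 0, 3, 0, 0, 0], [0, 0, 1.5, 0, 0, 0], [0, 0, 0, 0, 0, 0]])

```text
time_s: 8.1
eef_pos: [536.1, -110.4, 37.8]
tcp_rot: [2.539, -1.846, -0.002]
ft_force: [-0.2, 0.6, -0.2]
opening: 0.3
```

```bash
python3 - <<'E'
from h import *
plan((-145,0,36),(-38,0,36))
E
```

```text
at [-173.5   -2.8] 37.8 tool x in feeder deg -178.3 F [-0.2  0.6 -0.2] t 8.1 tilt [-0.003 -0.001 -1.   ]
(-145, 0, 36) [-2.86  0.2   0.18]
(-38, 0, 36) [-1.07e+01 -3.10e-01 -1.00e-02]
```

Request:
drive_tool(deltas=[[-1.5, 0.2, 0, 0, 0, 0.8], [-0.8, 0, 0, 0, 0, 0.8], [-0.6, 0, 0, 0, 0, 0], [-0.6, 0, 0, 0, 0, 0], [-0.6, 0, 0, 0, 0, 0]])

```text
time_s: 8.6
eef_pos: [522.7, -81.7, 42.1]
tcp_rot: [-2.523, 1.852, 0.001]
ft_force: [0.1, -0.1, -0.5]
opening: 0.5
```

Request:
drive_tool(deltas=[[-0.7, 0, 0, 0, 0, 0], [-0.7, 0, 0, 0, 0, 0], [-0.7, 0, 0, 0, 0, 0], [-0.7, 0, 0, 0, 0, 0], [-0.7, 0, 0, 0, 0, 0]])

```text
time_s: 9.1
eef_pos: [511.2, -61.8, 44.2]
tcp_rot: [-2.528, 1.819, -0.007]
ft_force: [2.7, -2.2, -0.8]
opening: 0.6
```

```bash
python3 - <<'E'
from h import *
plan((-38,0,36))
E
```

```text
at [-119.9    7.4] 44.2 tool x in feeder deg -177.8 F [ 2.7 -2.2 -0.8] t 9.1 tilt [ 0.02  0.02 -1.  ]
(-38, 0, 36) [-8.14 -1.04  0.95]
```

Request:
drive_tool(deltas=[[0.8, -0.5, 0.4, -1.4, 0.7, 2], [0, -0.4, 0.5, 0, 0, 0], [-0.5, 0, 0, 0, 0, 0], [-0.7, 0, 0.1, 0, 0, 0], [-0.8, -0.1, 0.1, 0, 0, 0]])

```text
time_s: 9.6
eef_pos: [510.0, -63.8, 31.0]
tcp_rot: [-2.524, 1.832, 0.029]
ft_force: [-1.3, -0.4, 0.5]
opening: 0.2
```

Request:
drive_tool(deltas=[[-0.9, -0.1, 0.1, 0, 0, 0], [-0.9, -0.1, 0.1, 0, 0, 0], [-0.9, -0.1, 0.1, 0, 0, 0], [-0.9, -0.1, 0.1, 0, 0, 0], [-0.9, -0.1, 0.1, 0, 0, 0]])

```text
time_s: 10.1
eef_pos: [502.2, -37.9, 30.4]
tcp_rot: [-2.527, 1.783, 0.01]
ft_force: [3.8, -3.4, -0.5]
opening: 0.5
```

```bash
python3 - <<'E'
from h import *
plan((-38,0,36))
E
```

```text
at [-94.4   9.4] 30.4 tool x in feeder deg -176.7 F [ 3.8 -3.4 -0.5] t 10.1 tilt [ 0.023  0.044 -0.999]
(-38, 0, 36) [-5.59 -1.28 -0.33]
```

Request:
drive_tool(deltas=[[1.0, -0.8, -0.2, -2.1, 1.9, 3.3], [0, -0.5, -0.1, 0, 0, 0], [0, 0, 0, 0, 0, 0]])

```text
time_s: 10.4
eef_pos: [508.9, -59.9, 32.0]
tcp_rot: [-2.523, 1.826, 0.032]
ft_force: [0.3, 0.1, 0.1]
opening: 0.4
```

```bash
python3 - <<'E'
from h import *
plan((-38,0,36))
E
```

```text
at [-117.4    9.1] 32.0 tool x in feeder deg -178.1 F [0.3 0.1 0.1] t 10.4 tilt [-0.001  0.034 -0.999]
(-38, 0, 36) [-7.91 -1.17 -0.13]
```

Request:
drive_tool(deltas=[[0, -1.1, -0.3, -0.6, 1.8, 1.9], [0, 0, 0, 0, 0, 0]])

```text
time_s: 10.6
eef_pos: [514.2, -71.0, 34.1]
tcp_rot: [-2.522, 1.842, 0.018]
ft_force: [-1.2, 0.1, 0.7]
opening: 0.3
```

```bash
python3 - <<'E'
from h import *
plan((-38,0,36))
E
```

```text
at [-129.5    7.2] 34.1 tool x in feeder deg -178.6 F [-1.2  0.1  0.7] t 10.6 tilt [ 0.002  0.022 -1.   ]
(-38, 0, 36) [-9.13 -0.95  0.01]
```

Request:
drive_tool(deltas=[[0, -1.0, 0, 0, 1.2, 1.4], [0, 0, 0, 0, 0, 0], [0, 0, 0, 0, 0, 0], [0, 0, 0, 0, 0, 0]])

```text
time_s: 11.0
eef_pos: [520.4, -78.5, 33.4]
tcp_rot: [-2.513, 1.852, 0.002]
ft_force: [-0.2, -0.4, -0.7]
opening: 0.8
```

```bash
python3 - <<'E'
from h import *
plan((-38,0,36))
E
```

```text
at [-138.4    3.3] 33.4 tool x in feeder deg -179.1 F [-0.2 -0.4 -0.7] t 11.0 tilt [ 0.011  0.017 -1.   ]
(-38, 0, 36) [-10.04  -0.49  -0.12]
```

Request:
drive_tool(deltas=[[-1.2, -0.3, 0, -0.5, 0.6, 0.5], [-1.2, -0.3, 0, 0, 0, 0.3], [-1.2, -0.3, 0, 0, 0, 0.3], [-1.2, -0.3, 0, 0, 0, 0.3], [-1.0, -0.3, 0, 0, 0, 0.3]])

```text
time_s: 11.5
eef_pos: [507.1, -48.2, 33.6]
tcp_rot: [-2.507, 1.809, 0.023]
ft_force: [-0.0, 0.1, 0.3]
opening: 0.5
```

```bash
python3 - <<'E'
from h import *
plan((-38,0,36))
E
```

```text
at [-105.6    7.5] 33.6 tool x in feeder deg -177.9 F [-0.   0.1  0.3] t 11.5 tilt [ 0.017  0.049 -0.999]
(-38, 0, 36) [-6.73 -1.    0.07]
```

Request:
drive_tool(deltas=[[0, -1.0, 0, -1.5, 2, 1.5], [-0.8, -0.8, 0, -0.4, 0.6, 0.8], [-0.9, -0.6, 0, -0.3, 0.5, 0.6]])

```text
time_s: 11.8
eef_pos: [516.2, -59.7, 33.6]
tcp_rot: [-2.527, 1.818, 0.015]
ft_force: [0.5, 0.8, 0.5]
opening: 0.4
```

```bash
python3 - <<'E'
from h import *
plan((-38,0,36))
E
```

```text
at [-119.2    2.1] 33.6 tool x in feeder deg -177.7 F [0.5 0.8 0.5] t 11.8 tilt [ 0.009  0.029 -1.   ]
(-38, 0, 36) [-8.11 -0.53 -0.03]
```

Request:
drive_tool(deltas=[[-1.2, -0.5, 0, 0, 0, 0], [-1.2, -0.5, 0, 0, 0, 0], [-1.2, -0.5, 0, 0, 0, 0], [-1.2, -0.5, 0, 0, 0, 0]])

```text
time_s: 12.2
eef_pos: [514.9, -27.9, 34.4]
tcp_rot: [-2.533, 1.76, 0.03]
ft_force: [1.2, -1.8, -1.7]
opening: 0.5
```

```bash
python3 - <<'E'
from h import *
plan((-38,0,36))
E
```

```text
at [-88.3  -5.7] 34.4 tool x in feeder deg -175.8 F [ 1.2 -1.8 -1.7] t 12.2 tilt [ 0.016  0.057 -0.998]
(-38, 0, 36) [-5.06  0.2   0.08]
```

Request:
drive_tool(deltas=[[-1.2, -0.1, 0, -0.3, 0.4, 0.8], [-1.2, -0.2, 0, -0.3, 0.4, 0.8], [-1.2, -0.2, 0, -0.3, 0.4, 0.8], [-1.2, -0.2, 0, -0.3, 0.4, 0.8]])

```text
time_s: 12.6
eef_pos: [499.4, -18.6, 35.9]
tcp_rot: [-2.52, 1.753, 0.027]
ft_force: [2.7, -3.1, -0.6]
opening: 0.4
```

```bash
python3 - <<'E'
from h import *
plan((-38,0,36))
E
```

```text
at [-75.    6.6] 35.9 tool x in feeder deg -175.9 F [ 2.7 -3.1 -0.6] t 12.6 tilt [ 0.027  0.069 -0.997]
(-38, 0, 36) [-3.64 -0.92  0.23]
```

Request:
drive_tool(deltas=[[-1.2, -0.5, 0, 0, 0, 0], [-1.2, -0.5, 0, 0, 0, 0], [-1.2, -0.5, 0, 0, 0, 0]])

```text
time_s: 12.9
eef_pos: [493.8, 5.2, 36.2]
tcp_rot: [-2.524, 1.712, 0.048]
ft_force: [-0.0, -1.3, -1.3]
opening: 0.4
```

```bash
python3 - <<'E'
from h import *
plan((-38,0,36))
E
```

```text
at [-50.6   5.3] 36.2 tool x in feeder deg -174.4 F [-0.  -1.3 -1.3] t 12.9 tilt [ 0.025  0.093 -0.995]
(-38, 0, 36) [-1.2  -0.64  0.15]
```

Request:
drive_tool(deltas=[[-0.9, -0.4, 0, 0, 0, 0], [-0.8, -0.3, 0, 0, 0, 0]])

```text
time_s: 13.1
eef_pos: [491.2, 17.4, 36.3]
tcp_rot: [-2.527, 1.69, 0.058]
ft_force: [0.3, -2.4, -1.6]
opening: 0.6
```

Request:
drive_tool(deltas=[[-0.6, -0.2, 0, 0, 0, 0]])

```text
time_s: 13.2
eef_pos: [490.6, 19.5, 36.6]
tcp_rot: [-2.531, 1.684, 0.055]
ft_force: [2.2, -11.4, -0.1]
opening: 0.4
```

```bash
python3 - <<'E'
from h import *
plan((-38,0,36))
E
```

```text
at [-36.    4.4] 36.6 tool x in feeder deg -173.4 F [  2.2 -11.4  -0.1] t 13.2 tilt [ 0.025  0.104 -0.994]
(-38, 0, 36) [ 0.25 -0.41  0.06]
```

Contact at the stop: 11 N with the TCP at x = -36, where about -38 was expected. One more gentle nudge, then I back off.

Request:
drive_tool(deltas=[[-0.6, 0, 0, 0, 0, 0], [-0.6, 0, 0, 0, 0, 0]])

```text
time_s: 13.4
eef_pos: [488.9, 19.3, 38.3]
tcp_rot: [-2.54, 1.677, 0.034]
ft_force: [5.2, -7.9, -2.8]
opening: 0.5
```

Request:
drive_tool(deltas=[[2, 0, 0, 0, 0, 0], [4, 0, 0, 0, 0, 0], [4, 0, 0, 0, 0, 0], [4, 0, -3, 0, 0, 0], [4, 0, -4, 0, 0, 0]])

```text
time_s: 13.9
eef_pos: [554.7, -145.2, 89.6]
tcp_rot: [-2.542, 1.661, 0.06]
ft_force: [0.9, -0.3, -0.1]
opening: 0.4
```

Request:
drive_tool(deltas=[[4, 0, -4, 0, 0, 0], [4, 0, -4, 0, 0, 0], [4, 0, 0, 0, 0, 0], [0, 0, 0, 0, 0, 0], [0, 0, 0, 0, 0, 0]])

```text
time_s: 14.4
eef_pos: [603.1, -260.1, 158.0]
tcp_rot: [-2.535, 1.658, 0.05]
ft_force: [-0.1, -0.2, 0.7]
opening: 0.7
```

```bash
python3 - <<'E'
from h import *
plan((-38,0,36))
for n in('scene','side'):
    s=save(n,n+'6.png');i=np.array(w2px(n,f2w(40,-20,40))).astype(int)
    x0,y0=i[0]-80,i[1]-60;k=5
    f=lambda *q:np.round((np.array(w2px(n,f2w(*q)))-[x0,y0])*k)
    print(n,'piv',f(10,-62,45),'knob',f(-65,-62,80),'stop top edge',f(130,-38,28),f(130,38,28),'carr front',f(130,0,22),'tab',f(-30,-25,56),'coin',f(106,0,20))
    cv2.imwrite('pics/e_%s.png'%n,cv2.resize(s[y0:y0+120,x0:x0+160,::-1],(800,600),interpolation=cv2.INTER_CUBIC))
E
```

```text
at [-335.9  -25.2] 158.0 tool x in feeder deg -172.5 F [-0.1 -0.2  0.7] t 14.4 tilt [ 0.034  0.112 -0.993]
(-38, 0, 36) [-28.66  -0.27  14.88]
scene piv [387. 392.] knob [215. 398.] stop top edge [607. 284.] [513. 165.] carr front [556. 233.] tab [253. 339.] coin [508. 253.]
side piv [521. 273.] knob [658. 280.] stop top edge [291. 224.] [157. 311.] carr front [228. 277.] tab [531. 339.] coin [265. 302.]
```

View pics/e_scene.png

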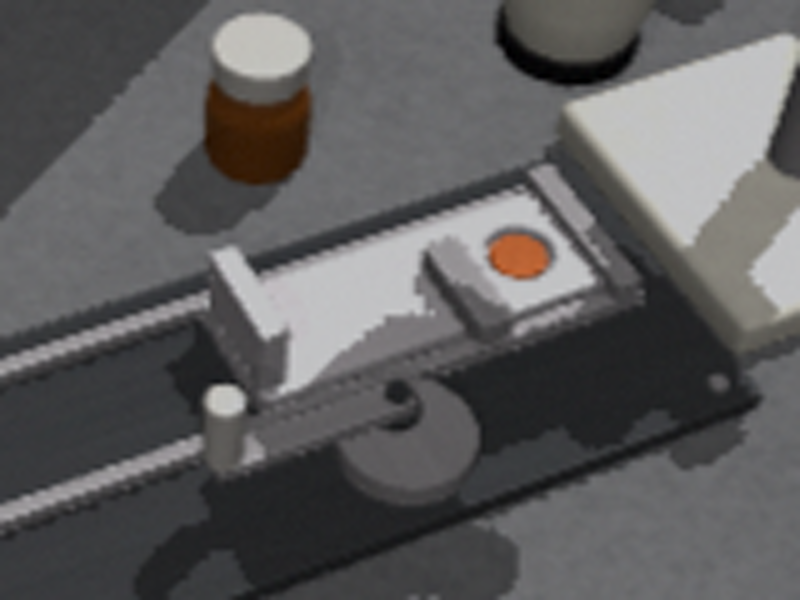

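View pics/e_side.png

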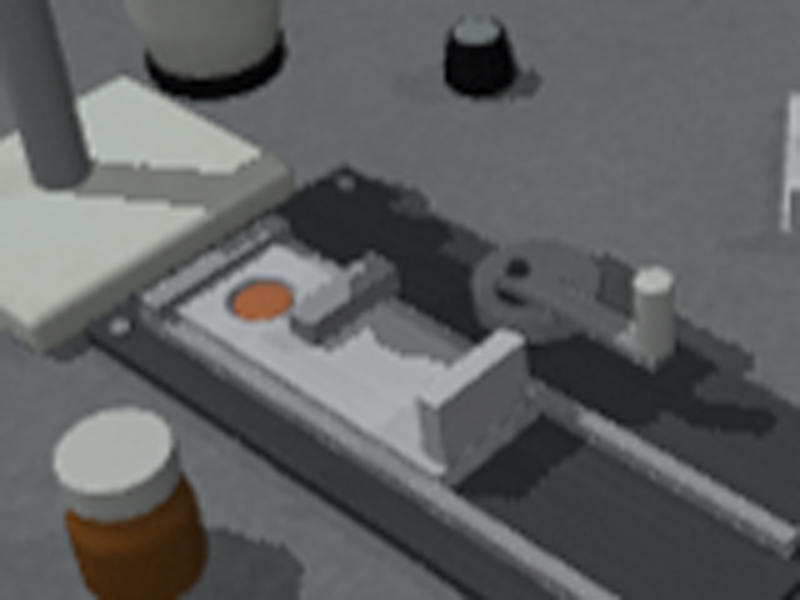

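Both crops show the carriage's front flush against the stop. The lever is still at the low point, with knob and pivot offset equally from the prediction, and the coin is in its recess. The jar and loupe stand where they were, and the gripper is clear.

```bash
python3 -c "
from cell import finish_job
print(finish_job())"
```

```text
the job is handed in; nothing more can be done
None
```

The job is done and handed in at about 14.5 s. The cam is at its low point, and the carriage is home against the end stop with the coin in its recess.

- **Cam:** I pushed the lever round with the closed fingers in two straight pushes on the knob. It went from about 1.9 rad to about 0 (±0.05 rad), checked in the scene camera before I touched the tab. It read the same after the carriage was home.
- **Carriage:** I pushed it by its tab until the force rose to about 11 N at the stop, gave it one more nudge and backed clear. The last scene and side pictures show its front end flush with the stop, to about 2 mm.
- **Bystanders:** The jar and loupe stand where they were in the last pictures. The brass weight was outside those final crops, but nothing went near it after it was last seen in place.

The TCP ended at feeder x = -36 mm where I expected -38, which is within the calibration error and the finger tilt. During the tab push the tool drifted sideways by up to 9 mm and tilted about 6°, so I withdrew and re-centred it more than once. The largest force I read was about 12 N.

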